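Hold the tube disc on the rotator shaft's flat for the set-screw

ROBOT

A 7-joint arm with a two-finger parallel gripper is mounted at the origin on the work surface. World frame = base frame: x ahead of the robot, y to its left, z up, the work surface at z = 0. Lengths are in m, angles in rad, forces in N, time in s.
With the tool pointing down it reaches from about 0.425 to 1.025 m from the base axis. Payload 3.6 kg.
Tool frame: the origin (TCP) lies at the very end of the fingers, on their centre line; the grasp point (between the pads) lies 19 mm behind it; z points along the fingers, y is the line along which they close (so a half turn about z gives the same grasp; the last joint's range is limited). The gripper opens to 85 mm and grips with 20 to 120 N. Pads are 22 mm wide; open, the fingers measure 114 mm over their backs; the gripper's body (76 mm by 85 mm) begins 54 mm behind the grasp point. The pads swing forward as they close: fully open they stand 13 mm farther back than shut.
Start: joints at [1.03, 0.591, 0.048, 1.609, -0.033, 0.943, -0.034], TCP at [0.313, -0.654, 0.231] pointing down, gripper open.
Joint ranges: [-2.69, 2.69], [-0.47, 2.24], [-1.27, 1.36], [0.19, 2.51], [-1.53, 4.68], [0.08, 2.07], [-3.09, 3.09]. Speed limits (rad/s): [2.57, 2.57, 3.14, 3.14, 3.14, 3.14, 3.14].

INTERFACE

Orientations are given as a 3x3 rotation matrix whose columns are the frame's x, y, z axes.
In Python, from rig import readout, eyes, r gives the robot as it stands.
- The arm moves only by the tool servo_tool, never from a script. Its argument "deltas" is one flat list of numbers, 7 for each row, row after row: the shift along the tool's x, y, z as a fraction of full scale, then the turn, a rotation vector about the tool's x, y, z as a fraction of full scale, then the opening, from 0 (shut) to 1 (fully open). A call has 1 to 5 rows; each row shifts and turns the commanded pose from where the row before left it, along the tool's axes as they then stand; what a row does not reach is not made up. Full scale, the value 1, is 0.15 m for a shift and 60 degrees for a turn. A row lasts 1/8 s, in which the tool goes at most 62.5 mm and 10.7 degrees, less where a joint would pass 70% of its speed; a pose out of reach is approached as far as the arm can. A call with a number of a shift or a turn outside -1 to 1 is refused whole. A call with a gripper value outside its range is refused whole. The fingers move at their own pace and stop on an object; "newtons" is the grip in N (left out, the last holds). Time passes only in rows, so rows that do not move let the fingers close. It gives the time, the measured TCP pose, the force, the opening and the grip force at its end, in the units of the state.
- readout.sense(): the state, without advancing time (a new reading comes with each control period).
- eyes.capture(name): name is "side" or "top" or "wrist"; returns a dict with "img" (480x640x3 uint8, red, green, blue), "fx", "fy", "cx", "cy" (pixels), "k1" (the pictures are not rectified: a ray, as slopes to the right and down, at radius r is drawn at 1 + k1 r^2 times it, then the intrinsics apply), "eye" and "rotation" of the camera in the world. Camera axes: x right, y down, z forward; pixel columns grow to the right and rows downward; lengths in m; the calibration is good to about 2 mm. A picture is of the moment at which its call begins. There is no depth.
- r.hand_in(): hands the job in; it is judged then, once.
The state is a dict: "time": time; "q": joint angles; "qd": joint speeds; "effort": joint torques, N m; "tcp_pos": TCP position; "eef_rot": TCP orientation; "force": force on the tool from outside, world axes, zero at the start; "ft_torque": the same for the moment, N m; "grip_width": opening from 0.0 (shut) to 1.0 (fully open); "gripper_force": force on a finger pad.
Only numpy, scipy, OpenCV 4.12 (cv2) and the standard library are available. Lean on these libraries where they do the work, as an engineer would, in place of code of your own. Each camera call takes 0.05 s, during which the arm holds its last target. There are 200 camera calls.

TASK

The tube disc has to go back on the tube rotator. Pinch the bare shaft and turn it until its flat faces the front of the rotator (control-panel side, red index line) and you feel the flat squarely under a fingertip there; then pick the disc up by its hub, clips upwards, and lower it on the shaft with its thumb set-screw over the flat until the hub's top is level with the end of the shaft. Finish while holding the hub right there, clear of the housing and without letting go, so that a colleague can tighten the screw; leave the other things on the bench undisturbed.

Things in the scene. Friction and masses are not known exactly. Their poses are not given: they have to be found in the camera images.
- rotator: tube rotator, fixed: white base 150 (x) x 140 mm (y), 45 mm high; beige motor head between grey cheeks, top 115 mm above the bench; knob on the +y cheek, 82 mm out. Shaft and aluminium boss (44 mm wide, top at 121 mm) in the middle. Origin: on the bench under the shaft's axis; z up, x to its front, the side with the grey control panel and red index line (away from the robot at yaw 0)
- shaft (a joint): turn of the rotator's bare upright dark steel shaft, rad, counter-clockwise from above: 0 or a whole turn (6.28) when its flat faces the rotator's front. No stops; light friction (0.04 N m); it stays where it is left
- shaft_end (a point): centre of the shaft's top end, 171 mm above the bench, 50 mm above the boss. Shaft 16 mm in diameter, end chamfered 1.5 mm. x turns with the shaft and points out of its flat
- flat: set-screw flat on one side of the shaft's top 36 mm: a bright face 12.5 mm wide, 5 mm from the axis, so the shaft is 13 mm thick across the flat, 16 mm elsewhere. Origin: centre of the face, 19 mm below the shaft's end; x straight out of the face, z up
- disc: loose tube disc, 0.2 to 0.3 kg, flat on the bench: blue plate of 140 mm diameter, 4 mm thick, with an upright hub in the middle and eight white tube clips 53 to 63 mm from its centre, 18 mm high. Origin: centre of the underside; z up, x towards the screw's thumb head. Fingers closing on the hub along y are clear of the screw, and no clip lies on the y axis (nearest at 22 degrees)
- hub_top (a point): centre of the hub's top face, 34 mm above the disc's origin. Aluminium hub 32 mm in diameter (31 mm along y); the bore right through it and the plate is 18.4 mm wide
- screw (a point): centre of the set-screw's black thumb head (14 mm diameter, 10 mm long), 29 mm from the disc's axis along x, 20 mm above the underside. The 4 mm screw stands 3 mm proud inside the bore, so the hub goes down the shaft only with the screw over the flat, within about 20 degrees
- kit_box: bystander: white and blue carton 95 x 150 x 55 mm; origin under its centre
- pen_holder: bystander: yellow pen holder 75 x 95 mm with pens up to 130 mm high; origin under its centre
- tube_rack: bystander: pink rack 60 x 120 mm with capped sample tubes, 76 mm high; origin under its centre
- vial: bystander: amber vial with green cap, 25 mm diameter, 45 mm high; origin under its centre

How it is judged:
By the outcome, as a careful person would: the job done as asked, in the order asked, and still so for the second after the job is handed in, while the arm keeps its last pose, push and grip.
It also fails if it takes over 72 s, if anything falls off the work surface, if the arm or the gripper's body presses on something with over 40 N, if the wrist force passes 120 N, or if a joint passes its speed limit or range.

## Working session

There is one attempt and no reset: what is moved stays moved. The work goes in short steps, Python scripts to look and compute and a tool call to move; the robot and the scene stay as the last step left them, time stands still between calls to the robot, and variables do not carry over. Pictures are saved under pics/ and viewed, at most 10 in all, crops included, and the job is handed in when it is done.

Besides the shell and the picture viewer there is one more tool, called as name(argument=value, ...) on one line, values as JSON. servo_tool: Moves the arm, as the interface text tells. Shift numbers are shares of 0.15 m and turn numbers shares of 60 degrees, none past 1 either way. Its arguments: {"type":"object","properties":{"deltas":{"type":"array","items":{"type":"number"}},"newtons":{"type":"number"}},"required":["deltas"]}

```bash
ls; mkdir -p pics
cat > h.py <<'E'
from rig import readout, eyes, r
import numpy as np, cv2
def cap(name,fn=None):
    c=eyes.capture(name)
    if fn: cv2.imwrite('pics/'+fn,c['img'][:,:,::-1])
    return c
def ray(c,u,v):
    x,y=(u-c['cx'])/c['fx'],(v-c['cy'])/c['fy']
    rd=np.hypot(x,y); s=rd
    for _ in range(20): s=rd/(1+c['k1']*s*s)
    f=s/rd if rd>0 else 1
    d=np.array(c['rotation'])@np.array([x*f,y*f,1]); return np.array(c['eye']),d
def atz(c,u,v,z):
    e,d=ray(c,u,v); return e+d*(z-e[2])/d[2]
def proj(c,p):
    q=np.array(c['rotation']).T@(np.array(p)-c['eye']); a=q[:2]/q[2]; a=a*(1+c['k1']*(a@a))
    return a*[c['fx'],c['fy']]+[c['cx'],c['cy']]
E
python3 - <<'E'
from h import *
for n in ['top','side']:
    c=cap(n,n+'0.png'); print(n,{k:np.round(v,3).tolist() for k,v in c.items() if k!='img'})
print(readout.sense())
E
```

```text
pics
top {'fx': 580.97, 'fy': 580.97, 'cx': 316.077, 'cy': 239.784, 'k1': -0.002, 'eye': [0.423, 0.004, 1.559], 'rotation': [[0.008, -0.992, 0.128], [-1.0, -0.007, 0.011], [-0.01, -0.128, -0.992]]}
side {'fx': 571.626, 'fy': 571.626, 'cx': 321.996, 'cy': 231.873, 'k1': -0.15, 'eye': [0.081, 0.742, 1.023], 'rotation': [[-0.81, -0.403, 0.426], [-0.587, 0.553, -0.592], [0.003, -0.729, -0.684]]}
{'time': 0.1, 'q': array([ 1.03052115,  0.59198081,  0.04830533,  1.60972684, -0.03333017,
        0.94269822, -0.03367544]), 'qd': array([ 7.18318555e-06, -1.53362998e-03, -4.48351716e-04, -2.10876248e-03,
        1.35002258e-03, -7.37116205e-04, -6.27612867e-04]), 'effort': array([ 4.45245038e-03, -5.49997902e+01,  1.55325171e+00, -1.98823607e+01,
        9.74634517e-03,  3.84029772e-03,  7.73895039e-06]), 'tcp_pos': array([ 0.31292872, -0.65314488,  0.23027655]), 'eef_rot': array([[ 9.01808174e-01,  4.32135537e-01, -9.45547586e-04],
       [ 4.32136563e-01, -9.01806439e-01,  1.77152695e-03],
       [-8.71611521e-05, -2.00618317e-03, -9.99997984e-01]]), 'force': array([ 0.43313622,  0.03189143, -0.03657355]), 'ft_torque': array([0.00404345, 0.00209213, 0.02110921]), 'gripper_force': 0.0, 'grip_width': 1.0015000845360873}
```

View pics/top0.png

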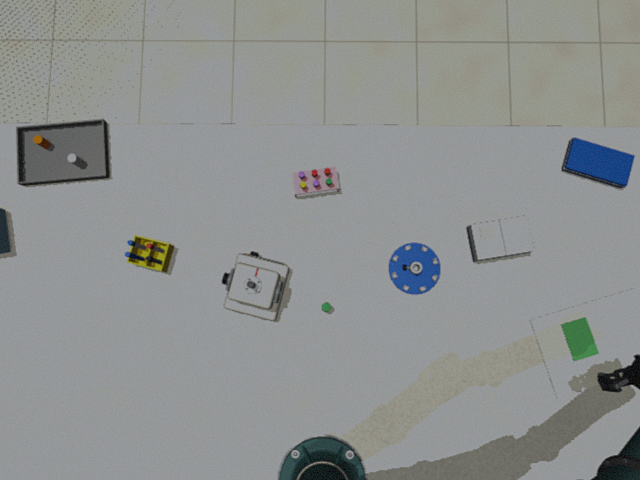

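View pics/side0.png

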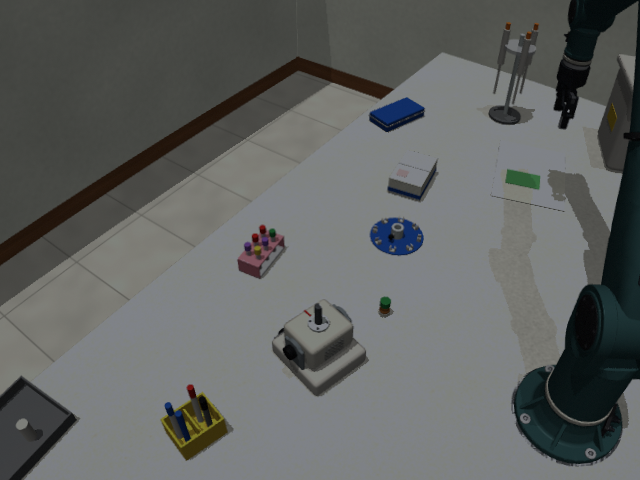

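The top view shows the rotator around (255,287), with the red index at (258,270). The disc is at (415,268) with its screw head to the left, near (404,267). I'll enlarge both.

Run:
```python
import cv2,numpy as np
a=cv2.imread('pics/top0.png')
A=cv2.resize(a[245:325,215:295],None,fx=5,fy=5,interpolation=cv2.INTER_CUBIC)
B=cv2.resize(a[228:308,375:455],None,fx=5,fy=5,interpolation=cv2.INTER_CUBIC)
cv2.imwrite('pics/c1.png',np.hstack([A,B]))
```

```text
(no output)
```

View pics/c1.png

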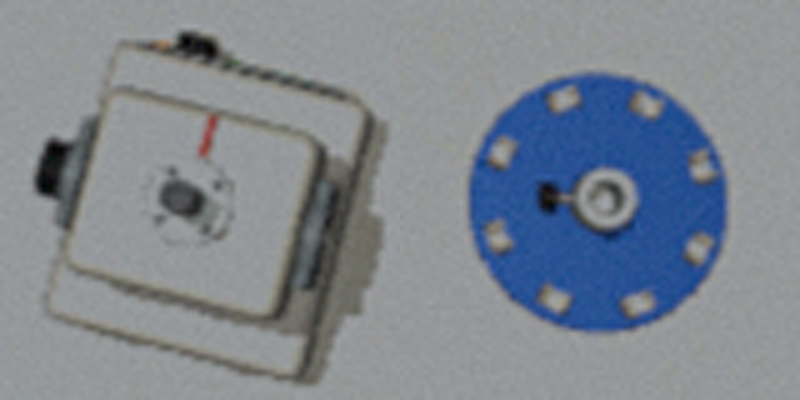

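Run:
```python
from h import *
c=cap('top'); s=cap('side')
pA=lambda x,y:(215+x/5-.4,245+y/5-.4); pB=lambda x,y:(375+(x-400)/5-.4,228+y/5-.4)
w=lambda p,z:np.round(atz(c,*p,z),4)
sh=w(pA(183,195),.171); print('shaft',sh, 'side proj',proj(s,sh))
P=[w(pA(*p),.045)[:2] for p in [(116,42),(372,105),(300,382),(46,310)]]; print('base',P,np.mean(P,0))
for i,j in [(3,0),(2,1)]: d=P[j]-P[i]; print(np.degrees(np.arctan2(d[1],d[0])))
for i,j in [(3,2),(0,1)]: d=P[j]-P[i]; print(np.degrees(np.arctan2(d[1],d[0]))+90)
a,b=w(pA(205,155),.115),w(pA(214,116),.115); print('index',a,b,np.degrees(np.arctan2(*(b-sh)[[1,0]])))
d0=w(pB(598,202),.004); ht=w(pB(605,199),.034); sc=w(pB(549,198),.02)
print('disc',d0,ht,sc,np.degrees(np.arctan2(*(sc-ht)[[1,0]])),proj(s,ht),proj(s,sc))
print('vial',w((326,307),.045))
cl=[(566,98),(648,105),(704,167),(699,248),(638,303),(555,298),(498,236),(503,152)]
for q in cl:
  e=w(pB(*q),.018)-d0; print(round(np.degrees(np.arctan2(e[1],e[0])),1),end=' ')
im=s['img'];A=cv2.resize(im[290:350,290:350],(400,400),interpolation=2);B=cv2.resize(im[206:266,367:427],(400,400),interpolation=2)
cv2.imwrite('pics/c2.png',np.hstack([A,B])[:,:,::-1])
```

```text
shaft [0.4953 0.1734 0.171 ] side proj [319.49300839 304.70532032]
base [array([0.5818, 0.2258]), array([0.5496, 0.0909]), array([0.4059, 0.1261]), array([0.4418, 0.2586])] [0.494775 0.17535 ]
-13.185761302187702
-13.763855748577724
-15.159943077121852
-13.425031510624748
index [0.5182 0.1697 0.115 ] [0.5377 0.1657 0.115 ] -10.292954443301072
disc [ 0.5491 -0.2422  0.004 ] [ 0.5482 -0.2412  0.034 ] [ 0.5497 -0.2138  0.02  ] 86.86649756724053 [398.34660281 227.69004037] [391.88745696 237.39770659]
vial [ 0.4429 -0.0064  0.045 ]
18.8 -26.3 -71.8 -116.3 -161.5 153.9 109.5 64.4
```

View pics/c2.png

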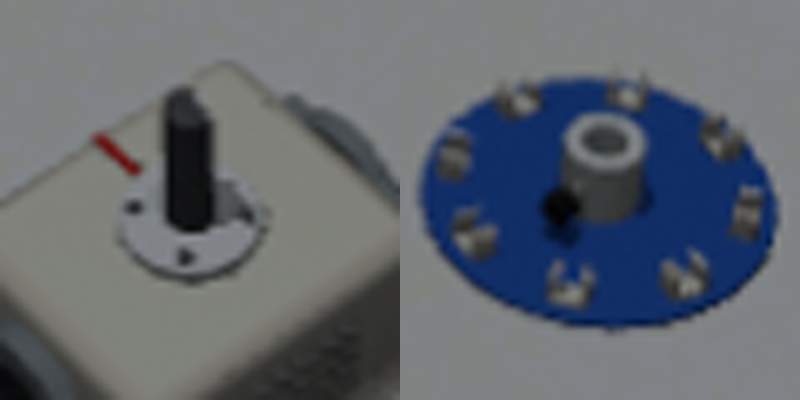

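The side crop shows the shaft top at about (185,100) in the crop. The cut of the flat is on its far right, so the flat faces roughly -y. The screw is at lower left of the hub, which agrees with a disc yaw of about 86°. I'll go above the disc first and then the shaft, looking from close by at each.

```bash
cat >> h.py <<'E'
from scipy.spatial.transform import Rotation as R
def yaw():
    m=readout.sense()['eef_rot']; return np.degrees(np.arctan2(m[1,0],m[0,0]))
def plan(p,yw,n,start=None):
    "rows (tool frame) to world pos p, tool-x yaw yw, tool straight down, n rows; levels the tool too"
    s=readout.sense(); 
    if start is None: p0,R0=s['tcp_pos'],R.from_matrix(s['eef_rot'])
    else: p0,R0=np.array(start[0]),D(start[1])
    R1=D(yw); rv=(R0.inv()*R1).as_rotvec(); 
    for i in range(n):
        Ri=R0*R.from_rotvec(rv*i/n); d=Ri.inv().apply((np.array(p)-p0)/n)
        print(np.round(np.r_[d/.15,np.degrees(rv)/n/60],3).tolist())
def D(yw):
    a=np.radians(yw); return R.from_matrix([[np.cos(a),np.sin(a),0],[np.sin(a),-np.cos(a),0],[0,0,-1]])
E
python3 - <<'E'
from h import *
plan([.545,-.24,.30],86,9)
print(); plan([.47,.17,.32],72,9,([.545,-.24,.30],86))
E
```

```text
[0.287, -0.202, -0.051, -0.0, -0.0, -0.112]
[0.309, -0.167, -0.051, -0.0, -0.0, -0.112]
[0.326, -0.13, -0.051, -0.0, -0.0, -0.112]
[0.339, -0.091, -0.051, -0.0, -0.0, -0.112]
[0.347, -0.05, -0.051, -0.0, -0.0, -0.112]
[0.351, -0.009, -0.051, -0.0, -0.0, -0.112]
[0.35, 0.032, -0.051, -0.0, -0.0, -0.112]
[0.344, 0.072, -0.051, -0.0, -0.0, -0.112]
[0.333, 0.112, -0.051, -0.0, -0.0, -0.112]

[0.299, -0.077, -0.015, 0.0, 0.0, 0.026]
[0.297, -0.085, -0.015, 0.0, 0.0, 0.026]
[0.294, -0.093, -0.015, 0.0, 0.0, 0.026]
[0.292, -0.101, -0.015, 0.0, 0.0, 0.026]
[0.289, -0.109, -0.015, 0.0, 0.0, 0.026]
[0.286, -0.116, -0.015, 0.0, 0.0, 0.026]
[0.283, -0.124, -0.015, 0.0, 0.0, 0.026]
[0.279, -0.132, -0.015, 0.0, 0.0, 0.026]
[0.276, -0.139, -0.015, 0.0, 0.0, 0.026]
```

servo_tool(deltas=[0.29,-0.2,-0.05,0,0,-0.11,1,0.31,-0.17,-0.05,0,0,-0.11,1,0.33,-0.13,-0.05,0,0,-0.11,1,0.34,-0.09,-0.05,0,0,-0.11,1,0.35,-0.05,-0.05,0,0,-0.11,1])

```text
time: 0.82
tcp_pos: [0.4449, -0.422, 0.269]
eef_rot: [[0.518, 0.855, 0.0], [0.855, -0.518, -0.0], [-0.0, 0.0, -1.0]]
force: [0.3, -0.0, 0.6]
grip_width: 0.997
gripper_force: 0.0
```

servo_tool(deltas=[0.35,-0.01,-0.05,0,0,-0.11,1,0.35,0.03,-0.05,0,0,-0.11,1,0.34,0.07,-0.05,0,0,-0.11,1,0.33,0.11,-0.05,0,0,-0.11,1,0,0,0,0,0,0,1])

```text
time: 1.45
tcp_pos: [0.5517, -0.2359, 0.2998]
eef_rot: [[0.077, 0.997, 0.003], [0.997, -0.077, 0.003], [0.003, 0.003, -1.0]]
force: [-0.4, -0.2, -0.0]
grip_width: 0.999
gripper_force: 0.0
```

Run:
```python
from h import *
c=cap('wrist','w1.png'); s=readout.sense(); print(s['tcp_pos'],yaw(),s['q'],c['eye'],c['rotation'],c['k1'],c['fx'])
for p in [(.5488,-.2418,.034),(.5488,-.2418,.004)]: print(proj(c,p))
```

```text
[ 0.54972176 -0.23930921  0.2991328 ] 85.27770931868407 [ 0.55426276  0.37379393 -0.29252979  1.82187014  0.12755286  0.96352173
  0.12551434] [ 0.55715877 -0.15948033  0.44275027] [[ 0.99705601 -0.07426196 -0.01909143]
 [-0.07656137 -0.95054982 -0.30098736]
 [ 0.00420455  0.30156292 -0.95343701]] 0.0024014167232803726 419.7673256751555
[311.69722313 189.19882881]
[311.82273374 183.53090024]
```

View pics/w1.png

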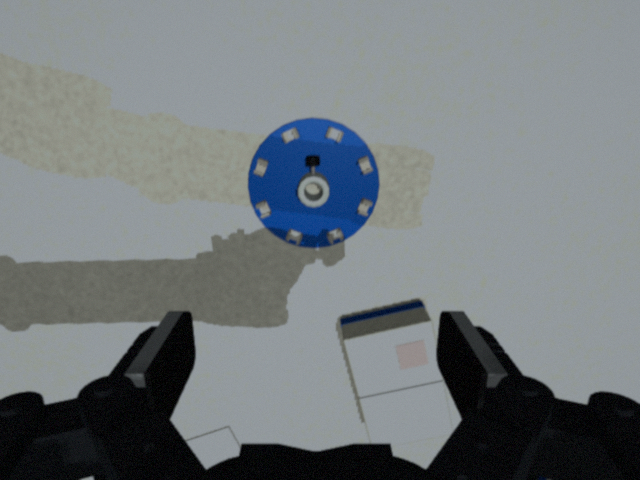

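The wrist view shows the hub top at about (313,190), 1 px from the prediction, so the disc position is good. Next is the rotator.

Run:
```python
from h import *
plan([.495,.174,.32],-18,10)
```

```text
[0.272, -0.059, -0.014, 0.0, -0.0, 0.172]
[0.257, -0.107, -0.014, 0.0, -0.0, 0.172]
[0.233, -0.151, -0.014, 0.0, -0.0, 0.172]
[0.202, -0.19, -0.014, 0.0, -0.0, 0.172]
[0.165, -0.224, -0.014, 0.0, -0.0, 0.172]
[0.122, -0.25, -0.014, 0.0, -0.0, 0.172]
[0.076, -0.267, -0.014, 0.0, -0.0, 0.172]
[0.026, -0.277, -0.014, 0.0, -0.0, 0.172]
[-0.024, -0.277, -0.014, 0.0, -0.0, 0.172]
[-0.073, -0.268, -0.014, 0.0, -0.0, 0.172]
```

servo_tool(deltas=[0.27,-0.06,-0.014,0,0,0.172,1,0.257,-0.107,-0.014,0,0,0.172,1,0.233,-0.151,-0.014,0,0,0.172,1,0.2,-0.19,-0.014,0,0,0.172,1,0.165,-0.224,-0.014,0,0,0.172,1])

```text
time: 2.12
tcp_pos: [0.5208, -0.0365, 0.3091]
eef_rot: [[0.84, 0.542, -0.001], [0.542, -0.84, -0.001], [-0.001, 0.0, -1.0]]
force: [0.8, 0.7, -0.0]
grip_width: 1.001
gripper_force: 0.0
```

servo_tool(deltas=[0.122,-0.25,-0.014,0,0,0.172,0.6,0.076,-0.267,-0.014,0,0,0.172,0.6,0.026,-0.277,-0.014,0,0,0.172,0.6,-0.024,-0.277,-0.014,0,0,0.172,0.6,-0.073,-0.268,-0.014,0,0,0.172,0.6])

```text
time: 2.75
tcp_pos: [0.4951, 0.1702, 0.3196]
eef_rot: [[0.947, -0.322, -0.0], [-0.322, -0.947, -0.001], [0.0, 0.001, -1.0]]
force: [0.8, -1.2, 0.0]
grip_width: 0.604
gripper_force: 0.0
```

servo_tool(deltas=[0,0,0,0,0,0,0.6,0,0,0,0,0,0,0.6])

```text
time: 3.0
tcp_pos: [0.4952, 0.1691, 0.3194]
eef_rot: [[0.95, -0.314, -0.001], [-0.314, -0.95, -0.002], [-0.0, 0.002, -1.0]]
force: [0.6, -0.4, 0.9]
grip_width: 0.6
gripper_force: 0.0
```

Run:
```python
from h import *
c=cap('wrist','w2.png'); s=readout.sense(); print(s['tcp_pos'],yaw(),s['q'],c['eye'])
P=proj(c,(.495,.174,.171)); print(P)
u,v=P.astype(int); print(u,v)
A=c['img'][max(v-60,0):v+60,u-80:u+80]
cv2.imwrite('pics/c3.png',cv2.resize(A,None,fx=5,fy=5,interpolation=2)[:,:,::-1]); print(A.shape)
```

```text
[0.49528257 0.16860905 0.31941479] -18.3589364194773 [-0.30356733  0.23927248 -0.13592821  1.95832877  0.04097858  0.94773127
 -2.35084944] [0.56927169 0.14376146 0.4621707 ]
[307.47760629 217.08277787]
307 217
(120, 160, 3)
```

View pics/c3.png

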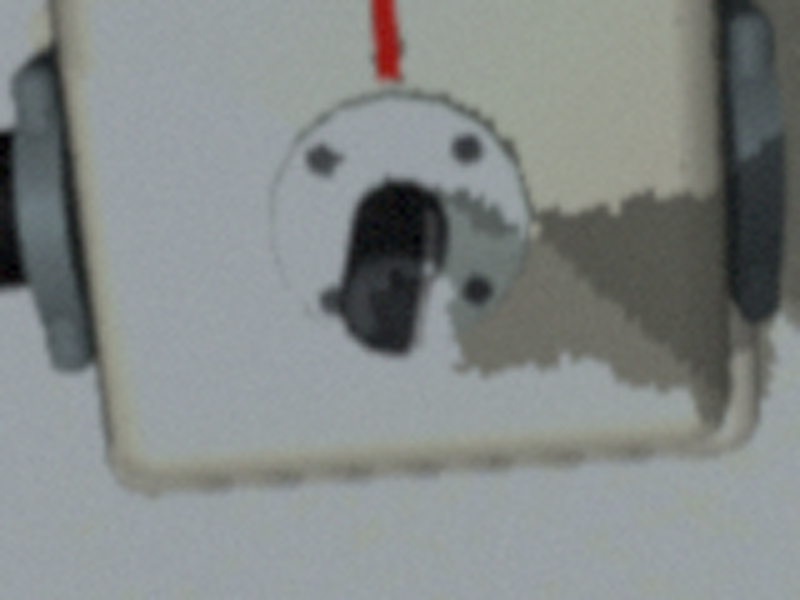

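Run:
```python
from h import *
c=cap('wrist')
g=lambda x,y,z: atz(c,227+x/5-.4,157+y/5-.4,z)
print('top',g(394,302,.171),'boss',g(401,218,.121))
a,b=g(412,350,.171),g(429,280,.171); d=b-a; print('chord',np.degrees(np.arctan2(d[1],d[0])),'len',np.linalg.norm(d))
a,b=g(389,78,.115),g(382,0,.115); d=b-a; print('index',np.degrees(np.arctan2(d[1],d[0])),a)
a,b=g(130,480,.115),g(60,20,.115); d=b-a; print('edge',np.degrees(np.arctan2(d[1],d[0])))
a,b=g(150,485,.115),g(690,445,.115); d=b-a; print('edge',np.degrees(np.arctan2(d[1],d[0]))+90)
```

```text
top [0.49563067 0.17498606 0.171     ] boss [0.49631729 0.17468272 0.121     ]
chord -31.67299941578356 len 0.010757277757918838
index -13.659451604060381 [0.51816022 0.16951747 0.115     ]
edge -12.758553330490953
edge -13.83989269920329
```

Run:
```python
from h import *
plan([.496,.1748,.22],-29,3); print(); plan([.496,.1748,.133],-29,3,([.496,.1748,.22],-29))
```

```text
[-0.003, -0.014, 0.221, 0.0, -0.0, 0.059]
[-0.004, -0.014, 0.221, 0.0, -0.0, 0.059]
[-0.005, -0.013, 0.221, 0.0, -0.0, 0.059]

[0.0, 0.0, 0.193, 0.0, 0.0, 0.0]
[0.0, 0.0, 0.193, 0.0, 0.0, 0.0]
[0.0, 0.0, 0.193, 0.0, 0.0, 0.0]
```

servo_tool(deltas=[-0.004,-0.014,0.22,0,0,0.059,0.6,-0.004,-0.014,0.22,0,0,0.059,0.6,-0.004,-0.014,0.22,0,0,0.059,0.6,0,0,0,0,0,0,0.5,0,0,0,0,0,0,0.5], newtons=25)

```text
time: 3.72
tcp_pos: [0.4966, 0.1769, 0.2217]
eef_rot: [[0.876, -0.483, 0.001], [-0.483, -0.876, 0.0], [0.001, -0.001, -1.0]]
force: [-0.6, 0.3, 0.3]
grip_width: 0.497
gripper_force: 0.0
```

Run:
```python
from h import *
plan([.496,.1748,.133],-29,3)
```

```text
[0.001, 0.005, 0.197, -0.0, -0.0, 0.001]
[0.001, 0.005, 0.197, -0.0, -0.0, 0.001]
[0.001, 0.005, 0.197, -0.0, -0.0, 0.001]
```

servo_tool(deltas=[0.001,0.005,0.197,0,0,0,0.45,0.001,0.005,0.197,0,0,0,0.45,0.001,0.005,0.197,0,0,0,0.45,0,0,0,0,0,0,0.45,0,0,0,0,0,0,0.45])

```text
time: 4.35
tcp_pos: [0.4964, 0.1758, 0.1338]
eef_rot: [[0.876, -0.482, 0.003], [-0.482, -0.876, 0.001], [0.002, -0.002, -1.0]]
force: [-1.1, 0.3, 1.0]
grip_width: 0.449
gripper_force: 0.0
```

servo_tool(deltas=[0,0,0,0,0,0,0.1,0,0,0,0,0,0,0,0,0,0,0,0,0,0,0,0,0,0,0,0,0,0,0,0,0,0,0,0])

```text
time: 4.97
tcp_pos: [0.4965, 0.1766, 0.1337]
eef_rot: [[0.876, -0.481, 0.003], [-0.481, -0.876, 0.002], [0.002, -0.003, -1.0]]
force: [1.2, 2.4, 7.2]
grip_width: 0.164
gripper_force: 24.3
```

servo_tool(deltas=[0,0,0,0,0,0,0,0,0,0,0,0,0,0,0,0,0,0,0,0,0,0,0,0,0,0,0,0], newtons=70)

```text
time: 5.48
tcp_pos: [0.4969, 0.1772, 0.134]
eef_rot: [[0.877, -0.481, 0.004], [-0.481, -0.877, 0.002], [0.003, -0.004, -1.0]]
force: [1.4, 3.2, 7.8]
grip_width: 0.136
gripper_force: 89.0
```

Run:
```python
from h import *
s=readout.sense(); print(s['grip_width']*85,s['gripper_force'],s['force'],s['ft_torque'],s['tcp_pos'],yaw())
```

```text
11.555926579758282 89.00877547337586 [1.37878982 3.19403573 7.77686012] [-0.00496394  0.05221503  0.00512648] [0.49687465 0.17720125 0.13395838] -28.75799114760032
```

servo_tool(deltas=[0,0,0,0,0,0,0,0,0,0,0,0,0,0,0,0,0,0,0,0,0], newtons=25)

```text
time: 5.85
tcp_pos: [0.4969, 0.1772, 0.1339]
eef_rot: [[0.877, -0.481, 0.004], [-0.481, -0.877, 0.002], [0.002, -0.004, -1.0]]
force: [0.8, 2.7, 8.2]
grip_width: 0.139
gripper_force: 89.0
```

Run:
```python
from h import *
s=readout.sense(); print(s['grip_width']*85,s['gripper_force'],s['force'],s['ft_torque'],s['tcp_pos'],yaw())
c=cap('wrist','w3.png'); print(proj(c,(.496,.1748,.171)))
```

```text
11.828327126072157 89.00740134831722 [0.77101567 2.69955034 8.24383435] [-0.0204249   0.16002684  0.02175282] [0.49688203 0.17717178 0.13394272] -28.764180224125063
[320.37606828 376.41005986]
```

View pics/w3.png

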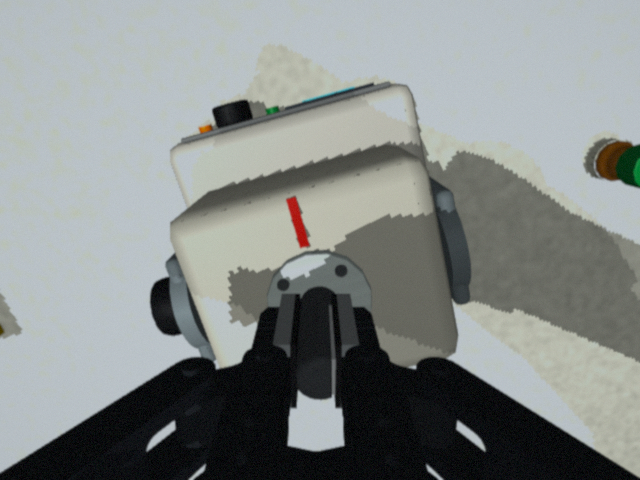

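Both fingers hold the shaft, seen at about (318,340), and the width is below a round pinch. The right-hand finger is on the flat side. Now I turn it to the front.

Run:
```python
from h import *
plan([.4947,.1763,.134],76.5,10)
```

```text
[-0.001, 0.001, -0.0, -0.0, -0.001, -0.175]
[-0.001, 0.001, -0.0, -0.0, -0.001, -0.175]
[-0.001, 0.001, -0.0, -0.0, -0.001, -0.175]
[-0.001, 0.001, -0.0, -0.0, -0.001, -0.175]
[-0.002, 0.0, -0.0, -0.0, -0.001, -0.175]
[-0.002, -0.0, -0.0, -0.0, -0.001, -0.175]
[-0.002, -0.0, -0.0, -0.0, -0.001, -0.175]
[-0.001, -0.001, -0.0, -0.0, -0.001, -0.175]
[-0.001, -0.001, -0.0, -0.0, -0.001, -0.175]
[-0.001, -0.001, -0.0, -0.0, -0.001, -0.175]
```

servo_tool(deltas=[-0.001,0.001,0,0,0,-0.175,0,-0.001,0.001,0,0,0,-0.175,0,-0.001,0.001,0,0,0,-0.175,0,-0.001,0.001,0,0,0,-0.175,0,-0.002,0,0,0,0,-0.175,0], newtons=70)

```text
time: 6.52
tcp_pos: [0.4959, 0.1784, 0.134]
eef_rot: [[0.913, 0.409, 0.005], [0.409, -0.913, 0.005], [0.007, -0.002, -1.0]]
force: [0.2, 6.6, 4.2]
grip_width: 0.135
gripper_force: 86.4
```

servo_tool(deltas=[-0.002,0,0,0,0,-0.175,0,-0.002,0,0,0,0,-0.175,0,-0.001,-0.001,0,0,0,-0.175,0,-0.001,-0.001,0,0,0,-0.175,0,-0.001,-0.001,0,0,0,-0.175,0])

```text
time: 7.15
tcp_pos: [0.4942, 0.1783, 0.1341]
eef_rot: [[0.231, 0.973, 0.005], [0.973, -0.231, 0.006], [0.007, 0.003, -1.0]]
force: [-0.7, 4.6, 5.3]
grip_width: 0.139
gripper_force: 86.7
```

servo_tool(deltas=[0,0,0,0,0,0,0,0,0,0,0,0,0,0])

```text
time: 7.4
tcp_pos: [0.4942, 0.1784, 0.1341]
eef_rot: [[0.236, 0.972, 0.005], [0.972, -0.236, 0.006], [0.007, 0.003, -1.0]]
force: [-0.9, 5.1, 7.2]
grip_width: 0.141
gripper_force: 87.0
```

Run:
```python
from h import *
s=readout.sense(); print(s['grip_width']*85,s['gripper_force'],s['force'],s['ft_torque'],s['tcp_pos'],yaw())
c=cap('wrist','w4.png')
# index line vs closing direction
```

```text
11.945138295370858 86.98922403214965 [-0.91061732  5.05203387  7.2049971 ] [0.75753878 0.02851229 0.06315793] [0.49419381 0.17835804 0.13406084] 76.32388054517806
```

View pics/w4.png

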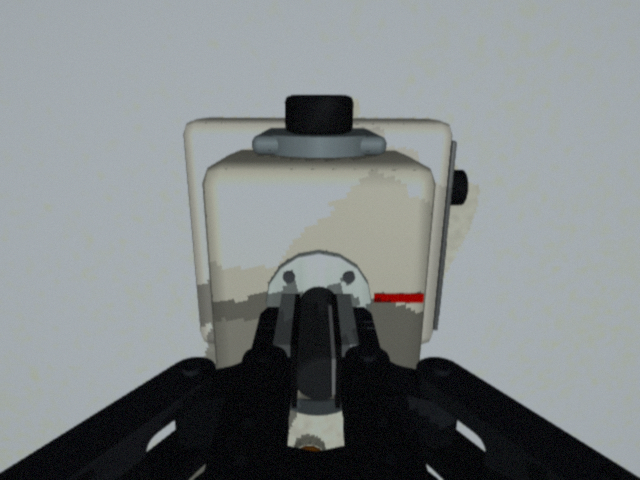

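The flat is toward the front, with the right finger on the index-line side at (398,297). I'll open, recentre the fingers by 3 mm, and pinch again to feel the flat squarely.

servo_tool(deltas=[0,0,0,0,0,0,0.35,0,0,0,0,0,0,0.35,-0.02,0,0,0,0,0,0.35,0,0,0,0,0,0,0.35], newtons=50)

```text
time: 7.95
tcp_pos: [0.4919, 0.1706, 0.1318]
eef_rot: [[0.24, 0.971, -0.001], [0.971, -0.24, -0.001], [-0.001, -0.001, -1.0]]
force: [0.3, 0.2, -1.2]
grip_width: 0.353
gripper_force: 0.0
```

servo_tool(deltas=[0,0,0,0,0,0,0,0,0,0,0,0,0,0,0,0,0,0,0,0,0,0,0,0,0,0,0,0,0,0,0,0,0,0,0])

```text
time: 8.57
tcp_pos: [0.4926, 0.171, 0.1322]
eef_rot: [[0.239, 0.971, 0.001], [0.971, -0.239, -0.001], [-0.001, 0.001, -1.0]]
force: [1.6, -3.8, 1.3]
grip_width: 0.15
gripper_force: 48.7
```

Run:
```python
from h import *
s=readout.sense(); print(s['grip_width']*85,s['gripper_force'],s['force'],s['ft_torque'],s['tcp_pos'],yaw())
```

```text
12.766883040194731 48.68489376269281 [ 1.5811546  -3.80571569  1.28201909] [-0.94844947 -1.19717273  0.00473317] [0.49261605 0.17101994 0.13223239] 76.16234115306304
```

servo_tool(deltas=[0,0,0,0,0,0,0.35,0,0,0,0,0,0,0.35,0.027,0.01,0,0,0,0,0.35,0,0,0,0,0,0,0.35])

```text
time: 9.07
tcp_pos: [0.4945, 0.1762, 0.1322]
eef_rot: [[0.238, 0.971, 0.0], [0.971, -0.238, 0.001], [0.001, -0.0, -1.0]]
force: [0.4, 0.6, 0.7]
grip_width: 0.349
gripper_force: 0.0
```

servo_tool(deltas=[0,0,0,0,0,0,0,0,0,0,0,0,0,0,0,0,0,0,0,0,0,0,0,0,0,0,0,0,0,0,0,0,0,0,0])

```text
time: 9.7
tcp_pos: [0.494, 0.1756, 0.1323]
eef_rot: [[0.238, 0.971, -0.0], [0.971, -0.238, 0.0], [0.0, -0.001, -1.0]]
force: [-4.7, 2.3, 4.6]
grip_width: 0.151
gripper_force: 49.4
```

Run:
```python
from h import *
s=readout.sense(); print(s['grip_width']*85,s['gripper_force'],s['force'],s['ft_torque'],s['tcp_pos'],yaw())
```

```text
12.836955430778682 49.35352273285389 [-4.73993038  2.34037062  4.56508087] [0.12643748 0.01311504 0.02640829] [0.49396182 0.1755834  0.132262  ] 76.21635541033622
```

servo_tool(deltas=[0,0,0,0,0,0,0.5,0,0,0,0,0,0,0.6,0,0,-0.4,0,0,0,0.6,0,0,-0.4,0,0,0,0.6,0,0,-0.4,0,0,0,0.6])

```text
time: 10.32
tcp_pos: [0.4947, 0.1745, 0.3138]
eef_rot: [[0.24, 0.971, -0.0], [0.971, -0.24, -0.0], [-0.0, -0.0, -1.0]]
force: [1.3, -0.7, 0.4]
grip_width: 0.603
gripper_force: 0.0
```

servo_tool(deltas=[0,0,0,0,0,0,0.6,0,0,0,0,0,0,0.6])

```text
time: 10.58
tcp_pos: [0.4944, 0.1742, 0.3117]
eef_rot: [[0.24, 0.971, -0.0], [0.971, -0.24, -0.001], [-0.001, -0.0, -1.0]]
force: [-0.3, -0.0, -0.3]
grip_width: 0.605
gripper_force: 0.0
```

Run:
```python
from h import *
c=cap('wrist'); P=proj(c,(.496,.1752,.171)); u,v=P.astype(int); print(P,readout.sense()['tcp_pos'],yaw())
A=c['img'][v-50:v+50,u-50:u+50]; np.savez('shaft.npz',A=A,o=[u-50,v-50])
cv2.imwrite('pics/c5.png',cv2.resize(A,(400,400),interpolation=2)[:,:,::-1])
plan([.55,-.2425,.20],86.3,8)
```

```text
[316.73333971 213.76074306] [0.49383578 0.17407906 0.31079603] 76.13384346988916
[-0.326, 0.129, 0.093, -0.0, 0.0, -0.021]
[-0.328, 0.122, 0.093, -0.0, 0.0, -0.021]
[-0.331, 0.114, 0.093, -0.0, 0.0, -0.021]
[-0.334, 0.107, 0.093, -0.0, 0.0, -0.021]
[-0.336, 0.099, 0.093, -0.0, 0.0, -0.021]
[-0.338, 0.092, 0.092, -0.0, 0.0, -0.021]
[-0.34, 0.084, 0.092, -0.0, 0.0, -0.021]
[-0.342, 0.077, 0.092, -0.0, 0.0, -0.021]
```

servo_tool(deltas=[-0.326,0.129,0.05,0,0,-0.021,0.6,-0.328,0.122,0.05,0,0,-0.021,0.6,-0.331,0.114,0.08,0,0,-0.021,0.6,-0.334,0.107,0.1,0,0,-0.021,0.6,-0.336,0.099,0.11,0,0,-0.021,0.6])

```text
time: 11.25
tcp_pos: [0.5287, -0.087, 0.2512]
eef_rot: [[0.13, 0.992, -0.003], [0.992, -0.13, 0.001], [0.0, -0.004, -1.0]]
force: [0.1, 0.1, -0.4]
grip_width: 0.601
gripper_force: 0.0
```

servo_tool(deltas=[-0.338,0.092,0.11,0,0,-0.021,0.6,-0.34,0.084,0.12,0,0,-0.021,0.6,-0.342,0.077,0.12,0,0,-0.021,0.6,0,0,0,0,0,0,0.6,0,0,0,0,0,0,0.6])

```text
time: 11.88
tcp_pos: [0.5498, -0.2406, 0.1992]
eef_rot: [[0.065, 0.998, -0.003], [0.998, -0.065, 0.002], [0.002, -0.003, -1.0]]
force: [0.2, 0.2, 0.8]
grip_width: 0.6
gripper_force: 0.0
```

Run:
```python
from h import *
c=cap('wrist'); print(readout.sense()['tcp_pos'],yaw())
P=proj(c,(.55,-.2425,.034)); u,v=P.astype(int); print(P, proj(c,(.55,-.2425,.004)))
u,v=max(u,100),min(max(v,100),380)
B=cv2.resize(c['img'][v-100:v+100,u-100:u+100],(400,400),interpolation=2)
print('B origin',u-100,v-100)
cv2.imwrite('pics/c6.png',np.hstack([cv2.imread('pics/c5.png'),B[:,:,::-1]]))
```

```text
[ 0.55033152 -0.2396901   0.20003425] 86.36437806412523
[316.20490879 210.04391219] [316.2315802  201.03831977]
B origin 216 110
```

View pics/c6.png

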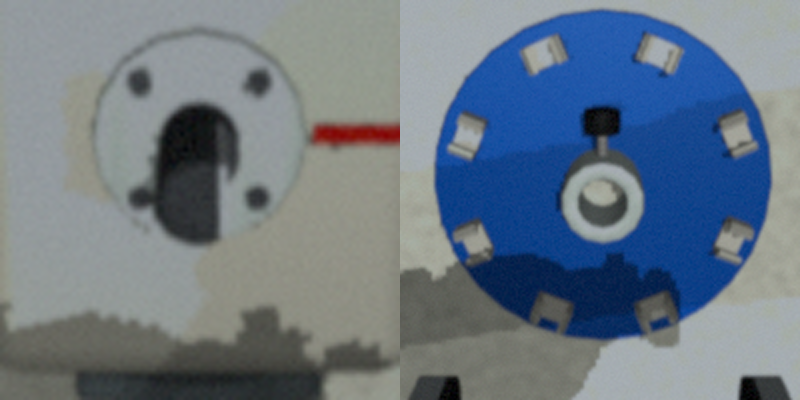

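The left crop shows the flat's edge vertical and facing the red index line, so the shaft is right. The right crop shows the hub centred at about (602,202), within 0.5 mm of the estimate. Now I descend on the hub.

Run:
```python
from h import *
plan([.5505,-.243,.07],86.3,3)
```

```text
[-0.008, 0.001, 0.289, -0.001, -0.001, 0.0]
[-0.008, 0.001, 0.289, -0.001, -0.001, 0.0]
[-0.007, 0.001, 0.289, -0.001, -0.001, 0.0]
```

servo_tool(deltas=[-0.008,0.001,0.289,0,0,0,0.6,-0.008,0.001,0.289,0,0,0,0.6,-0.007,0.001,0.289,0,0,0,0.6,0,0,0,0,0,0,0.6,0,0,0,0,0,0,0.6])

```text
time: 12.55
tcp_pos: [0.5524, -0.2437, 0.0726]
eef_rot: [[0.063, 0.998, 0.002], [0.998, -0.063, 0.0], [0.0, 0.002, -1.0]]
force: [0.1, 0.2, 0.3]
grip_width: 0.6
gripper_force: 0.0
```

Run:
```python
from h import *
print(readout.sense()['tcp_pos'],yaw())
plan([.5505,-.243,.009],86.3,2)
```

```text
[ 0.55242533 -0.24365601  0.07259098] 86.378290460305
[0.002, -0.007, 0.212, 0.001, -0.0, 0.001]
[0.002, -0.007, 0.212, 0.001, -0.0, 0.001]
```

servo_tool(deltas=[0.002,-0.006,0.21,0,0,0,0.6,0.002,-0.006,0.21,0,0,0,0.6,0,0,0,0,0,0,0.55,0,0,0,0,0,0,0.55], newtons=40)

```text
time: 13.05
tcp_pos: [0.5511, -0.2443, 0.0102]
eef_rot: [[0.065, 0.998, 0.003], [0.998, -0.065, -0.001], [-0.001, 0.003, -1.0]]
force: [0.4, 0.3, 0.8]
grip_width: 0.548
gripper_force: 0.0
```

servo_tool(deltas=[0,0,0,0,0,0,0.3,0,0,0,0,0,0,0.1,0,0,0,0,0,0,0,0,0,0,0,0,0,0,0,0,0,0,0,0,0])

```text
time: 13.68
tcp_pos: [0.5509, -0.2446, 0.0102]
eef_rot: [[0.065, 0.998, 0.003], [0.998, -0.065, -0.001], [-0.001, 0.003, -1.0]]
force: [-1.4, -0.6, 6.2]
grip_width: 0.352
gripper_force: 41.2
```

Run:
```python
from h import *
s=readout.sense(); print(s['grip_width']*85,s['gripper_force'],s['force'],s['ft_torque'],s['tcp_pos'],yaw())
```

```text
29.896916890531074 41.24716984340921 [-1.35407367 -0.56751113  6.23654904] [ 0.03760271  0.2360444  -0.02135311] [ 0.5509476  -0.24457216  0.01017615] 86.2559896282913
```

servo_tool(deltas=[0,0,0,0,0,0,0,0,0,0,0,0,0,0,0,0,-0.1,0,0,0,0,0,0,-0.3,0,0,0,0,0,0,-0.4,0,0,0,0], newtons=70)

```text
time: 14.3
tcp_pos: [0.5476, -0.244, 0.1286]
eef_rot: [[0.065, 0.998, -0.004], [0.998, -0.065, 0.001], [0.001, -0.004, -1.0]]
force: [1.0, -1.1, -2.2]
grip_width: 0.344
gripper_force: 69.9
```

servo_tool(deltas=[0,0,-0.4,0,0,0,0,0,0,-0.4,0,0,0,0,0,0,0,0,0,0,0,0,0,0,0,0,0,0])

```text
time: 14.8
tcp_pos: [0.5478, -0.2443, 0.2477]
eef_rot: [[0.065, 0.998, -0.002], [0.998, -0.065, -0.0], [-0.0, -0.002, -1.0]]
force: [-0.2, -0.5, -3.2]
grip_width: 0.342
gripper_force: 70.1
```

```bash
cat > fit.py <<'E'
from h import *
from scipy.optimize import least_squares
def fit(name,dz):
    c=cap(name); s=readout.sense(); T=s['tcp_pos'];Rt=s['eef_rot']
    im=c['img'].astype(int); m=((im[:,:,2]>im[:,:,0]+25)&(im[:,:,2]>im[:,:,1]+15)).astype(np.uint8)
    m=cv2.morphologyEx(m,cv2.MORPH_CLOSE,np.ones((9,9)))
    n,l,st,_=cv2.connectedComponentsWithStats(m); k=1+st[1:,4].argmax(); print('blue',st[k])
    pts=cv2.convexHull(np.argwhere(l==k)[:,::-1].astype(np.int32))[:,0]
    cs,_=cv2.findContours((l==k).astype(np.uint8),0,1); q=max(cs,key=len)[:,0]
    q=q[(q[:,0]>2)&(q[:,0]<637)&(q[:,1]>2)&(q[:,1]<477)]
    z=T[2]+dz
    P=np.array([atz(c,u,v,z)[:2] for u,v in q])
    f=lambda x: np.hypot(*(P-x).T)-.07
    r=least_squares(f,T[:2],loss='cauchy',f_scale=.0007); e=f(r.x)
    d=Rt.T@np.r_[r.x-T[:2],0]
    print('centre',r.x,'inliers',(abs(e)<.0015).sum(),len(e),'offset in tool mm',d*1000,'tcp',T,yaw()); return c,P,r.x,q
if __name__=='__main__':
    c,P,x,q=fit('wrist',-.0062)
    cv2.imwrite('pics/w7.png',c['img'][:,:,::-1])
    s=readout.sense(); print(s['grip_width']*85,s['gripper_force'],s['force'],s['ft_torque'])
    T=s['tcp_pos']; plan([.4955,.176,.26],-13.5,10)
E
python3 fit.py
```

```text
blue [  138   120   355   246 50775]
centre [ 0.5478089  -0.24414368] inliers 627 1149 offset in tool mm [ 0.06112554  0.53412226 -0.00210683] tcp [ 0.54727191 -0.24416975  0.24659955] 86.2511009133268
29.533013835949575 70.10677095036954 [-0.54229752  0.29596063 -3.1572249 ] [-0.01575277  0.04556984  0.02415057]
[0.277, -0.053, -0.009, -0.0, 0.0, 0.166]
[0.264, -0.1, -0.009, -0.0, 0.0, 0.166]
[0.243, -0.144, -0.009, -0.0, 0.0, 0.166]
[0.214, -0.184, -0.009, -0.0, 0.0, 0.166]
[0.179, -0.218, -0.009, -0.0, 0.0, 0.166]
[0.138, -0.246, -0.009, -0.0, 0.0, 0.166]
[0.094, -0.266, -0.009, -0.0, 0.0, 0.166]
[0.046, -0.278, -0.009, -0.0, 0.0, 0.166]
[-0.003, -0.282, -0.009, -0.0, 0.0, 0.166]
[-0.052, -0.277, -0.009, -0.0, 0.0, 0.166]
```

servo_tool(deltas=[0.277,-0.053,-0.02,0,0,0.166,0,0.264,-0.1,-0.02,0,0,0.166,0,0.243,-0.144,-0.02,0,0,0.166,0,0.214,-0.184,-0.01,0,0,0.166,0,0.179,-0.218,-0.01,0,0,0.166,0])

```text
time: 15.48
tcp_pos: [0.5213, -0.033, 0.2579]
eef_rot: [[0.808, 0.59, -0.005], [0.59, -0.808, 0.0], [-0.004, -0.003, -1.0]]
force: [0.4, 1.0, -3.4]
grip_width: 0.347
gripper_force: 70.0
```

servo_tool(deltas=[0.138,-0.246,0,0,0,0.166,0,0.094,-0.266,0,0,0,0.166,0,0.046,-0.278,0,0,0,0.166,0,-0.003,-0.282,0,0,0,0.166,0,-0.052,-0.277,0,0,0,0.166,0])

```text
time: 16.1
tcp_pos: [0.4952, 0.1762, 0.2577]
eef_rot: [[0.972, -0.236, -0.005], [-0.236, -0.972, -0.002], [-0.004, 0.003, -1.0]]
force: [0.7, 0.7, -3.3]
grip_width: 0.341
gripper_force: 70.0
```

servo_tool(deltas=[0,0,0,0,0,0,0,0,0,0,0,0,0,0,0,0,0,0,0,0,0])

```text
time: 16.48
tcp_pos: [0.4967, 0.1738, 0.259]
eef_rot: [[0.973, -0.233, -0.002], [-0.233, -0.973, -0.002], [-0.002, 0.002, -1.0]]
force: [-0.3, -0.5, -1.8]
grip_width: 0.345
gripper_force: 70.1
```

Run:
```python
from fit import *
fit('wrist',-.0062); fit('top',-.0062); c=cap('side'); fit('side',-.0062)
print(readout.sense()['force']); plan([.4955,.176,.192],-13.5,2)
```

```text
blue [  138   120   355   246 50588]
centre [0.49764358 0.17260449] inliers 597 1150 offset in tool mm [1.02071170e+00 1.13654208e+00 3.62560357e-04] tcp [0.49691545 0.17394741 0.259288  ] -13.460124342103008
blue [ 565  137   70   49 2114]
centre [ 0.76335508 -0.62369192] inliers 21 180 offset in tool mm [4.44717552e+02 7.13871756e+02 4.10658569e-01] tcp [0.49708472 0.17410934 0.25956216] -13.464791793260524
blue [ 279  253   76   53 2403]
centre [0.49948141 0.17474344] inliers 91 222 offset in tool mm [ 2.18177973e+00 -6.16848486e-01 -8.13962457e-04] tcp [0.49721602 0.17465043 0.25993302] -13.43592270740065
[-0.01059853 -0.05018805 -3.07232246]
[-0.007, -0.003, 0.226, 0.0, 0.0, 0.001]
[-0.007, -0.003, 0.226, 0.0, 0.0, 0.001]
```

servo_tool(deltas=[-0.005,-0.008,0.22,0,0,0,0,-0.005,-0.008,0.22,0,0,0,0,0,0,0,0,0,0,0,0,0,0,0,0,0,0,0,0,0,0,0,0,0])

```text
time: 17.3
tcp_pos: [0.4973, 0.1788, 0.1956]
eef_rot: [[0.973, -0.231, 0.003], [-0.231, -0.973, 0.001], [0.003, -0.002, -1.0]]
force: [0.5, -0.2, -1.9]
grip_width: 0.344
gripper_force: 70.0
```

servo_tool(deltas=[0,0,0,0,0,0,0,0,0,0,0,0,0,0,0,0,0,0,0,0,0])

```text
time: 17.68
tcp_pos: [0.4962, 0.1784, 0.1943]
eef_rot: [[0.973, -0.231, 0.0], [-0.231, -0.973, 0.0], [0.0, -0.0, -1.0]]
force: [-0.5, -0.4, -3.8]
grip_width: 0.347
gripper_force: 70.0
```

Run:
```python
from fit import *
fit('wrist',-.0062); c=cap('side','s8.png'); fit('side',-.0062)
s=readout.sense();print(s['force'],s['tcp_pos'],s['eef_rot'][:,2]); plan([.495,.1765,.17],-13.5,2)
```

```text
blue [  138   120   355   246 50587]
centre [0.49720091 0.17723911] inliers 624 1146 offset in tool mm [1.24527668e+00 9.00941745e-01 1.60043532e-04] tcp [0.49619707 0.17840302 0.19421774] -13.338036495262369
blue [ 280  278   73   53 2278]
centre [0.4987842  0.17826985] inliers 94 215 offset in tool mm [ 2.60579786e+00 -5.08650280e-01 -1.83259328e-04] tcp [0.49613135 0.17837617 0.19409847] -13.340187403747366
[-0.58300868 -0.6602694  -2.46769701] [0.49613135 0.17837617 0.19409847] [-7.04321881e-05 -3.37351255e-05 -9.99999997e-01]
[-0.002, 0.007, 0.08, 0.0, 0.0, 0.001]
[-0.002, 0.007, 0.08, 0.0, 0.0, 0.001]
```

servo_tool(deltas=[-0.004,0.017,0,0,0,0,0,0,0,0,0,0,0,0,0,0,0.05,0,0,0,0,0,0,0.05,0,0,0,0,0,0,0,0,0,0,0])

```text
time: 18.45
tcp_pos: [0.4942, 0.1759, 0.1781]
eef_rot: [[0.973, -0.23, -0.002], [-0.23, -0.973, -0.001], [-0.002, 0.001, -1.0]]
force: [-0.3, 0.3, -2.9]
grip_width: 0.348
gripper_force: 70.1
```

servo_tool(deltas=[0,0,0.03,0,0,0,0,0,0,0,0,0,0,0])

```text
time: 18.7
tcp_pos: [0.4946, 0.1762, 0.1742]
eef_rot: [[0.973, -0.23, -0.001], [-0.23, -0.973, -0.0], [-0.001, 0.0, -1.0]]
force: [-1.3, 1.4, -3.1]
grip_width: 0.341
gripper_force: 70.1
```

servo_tool(deltas=[0,0,0.03,0,0,0,0,0,0,0.03,0,0,0,0,0,0,0,0,0,0,0])

```text
time: 19.08
tcp_pos: [0.4946, 0.1761, 0.1651]
eef_rot: [[0.973, -0.23, -0.001], [-0.23, -0.973, 0.0], [-0.001, 0.0, -1.0]]
force: [-2.8, 1.4, -3.9]
grip_width: 0.343
gripper_force: 70.0
```

servo_tool(deltas=[0,0,0.03,0,0,0,0,0,0,0,0,0,0,0])

```text
time: 19.32
tcp_pos: [0.4946, 0.1762, 0.1607]
eef_rot: [[0.973, -0.23, -0.001], [-0.23, -0.973, 0.0], [-0.001, 0.0, -1.0]]
force: [-2.2, 1.7, -3.8]
grip_width: 0.343
gripper_force: 70.0
```

servo_tool(deltas=[-0.007,0,0.02,0,0,0,0,0,0,0.02,0,0,0,0,0,0,0,0,0,0,0])

```text
time: 19.7
tcp_pos: [0.4944, 0.1761, 0.1549]
eef_rot: [[0.973, -0.231, 0.0], [-0.231, -0.973, -0.0], [0.0, -0.0, -1.0]]
force: [-0.6, 0.9, -3.9]
grip_width: 0.346
gripper_force: 70.1
```

servo_tool(deltas=[0,0,0.02,0,0,0,0,0,0,0.01,0,0,0,0,0,0,0,0,0,0,0])

```text
time: 20.08
tcp_pos: [0.4941, 0.1759, 0.1505]
eef_rot: [[0.973, -0.231, 0.0], [-0.231, -0.973, -0.0], [0.0, 0.0, -1.0]]
force: [-0.2, -0.1, -2.7]
grip_width: 0.342
gripper_force: 70.1
```

Run:
```python
from h import *
s=readout.sense();print(s['force'],s['tcp_pos'],yaw())
c=cap('side'); im=c['img']
for z in (.171,.137): print(z,proj(c,(.4955,.176,z)))
cv2.imwrite('pics/s9.png',cv2.resize(im[255:345,260:380],(800,600),interpolation=2)[:,:,::-1])
```

```text
[-0.24524234 -0.0658776  -2.72779652] [0.49411962 0.17593418 0.15045017] -13.358055900784803
0.171 [318.6108769  305.50484862]
0.137 [318.63799445 316.55039658]
```

servo_tool(deltas=[0,0,0.012,0,0,0,0,0,0,0.01,0,0,0,0,0,0,0,0,0,0,0,0,0,0,0,0,0,0])

```text
time: 20.62
tcp_pos: [0.494, 0.1763, 0.1473]
eef_rot: [[0.973, -0.231, -0.0], [-0.231, -0.973, -0.0], [-0.0, 0.0, -1.0]]
force: [-0.1, -0.5, -2.5]
grip_width: 0.345
gripper_force: 70.1
```

Run:
```python
from h import *
s=readout.sense();print(s['force'],s['tcp_pos'],yaw())
c=cap('side'); im=c['img']
A=cv2.resize(im[275:335,290:350],(400,400),interpolation=2)
w=cap('wrist'); P=proj(w,(.4955,.176,.171)); print(P); u,v=P.astype(int); v=min(v,430)
B=cv2.resize(w['img'][v-50:v+50,u-50:u+50],(400,400),interpolation=2); print(u-50,v-50)
for z in (.165,.168,.171,.174): print(z, (proj(w,(.4955,.176,z))-[u-50,v-50])*4, (proj(c,(.4955,.176,z))-[290,275])*400/60)
cv2.imwrite('pics/f.png',np.hstack([A,B])[:,:,::-1])
```

```text
[-0.09896165 -0.5332165  -2.49579548] [0.49398722 0.17629133 0.14728557] -13.340970868665849
[312.2803698  347.28504255]
262 297
0.165 [201.68246907 161.47749845] [190.77146856 216.600146  ]
0.168 [201.40772626 180.90230511] [190.75534479 209.9959752 ]
0.171 [201.12147921 201.14017021] [190.73917932 203.36565744]
0.174 [200.82298927 222.2432779 ] [190.72297207 196.70905614]
```

View pics/f.png

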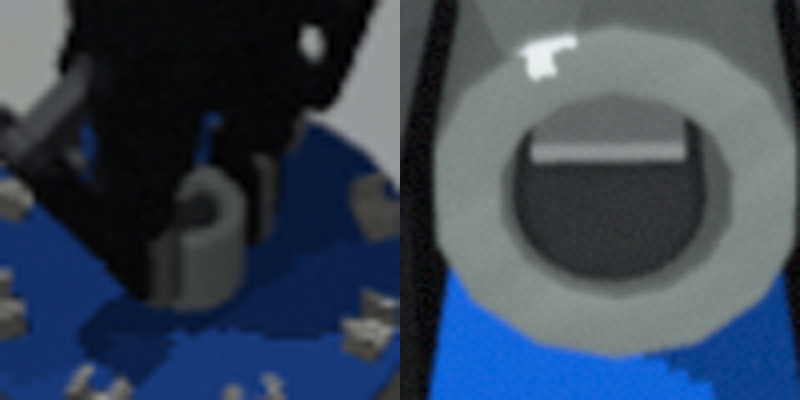

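Run:
```python
from h import *
from scipy.optimize import least_squares
def edge(im):
    im=im.astype(int); m=((im[:,:,2]>im[:,:,0]+25)&(im[:,:,2]>im[:,:,1]+15)).astype(np.uint8)
    n,l,st,_=cv2.connectedComponentsWithStats(m); k=1+st[1:,4].argmax()
    q=max(cv2.findContours((l==k).astype(np.uint8),0,1)[0],key=len)[:,0]; print(st[k])
    return q[(q[:,0]>2)&(q[:,0]<637)&(q[:,1]>2)&(q[:,1]<477)]
def rad(c,q,z,x0):
    P=np.array([atz(c,u,v,z)[:2] for u,v in q])
    o=least_squares(lambda x:np.hypot(*(P-x[:2]).T)-x[2],[*x0,.07],loss='cauchy',f_scale=.0005)
    return o.x,(abs(o.fun)<.001).sum(),len(q)
c=cap('wrist'); T=readout.sense()['tcp_pos']; print('eye-tcp z',c['eye'][2]-T[2],T)
c1=dict(c); c1['eye']=np.array([.55715877,-.15948033,.44275027]); c1['rotation']=np.array([[.99705601,-.07426196,-.01909143],[-.07656137,-.95054982,-.30098736],[.00420455,.30156292,-.95343701]])
q1=edge(cv2.imread('pics/w1.png')[:,:,::-1]); print('bench',rad(c1,q1,.004,(.55,-.242)))
c7=dict(c1); q7=edge(cv2.imread('pics/w7.png')[:,:,::-1]); c7['eye']=c1['eye']+np.array([.5473-.5497,-.2442+.2393,.2466-.2991])
for dz in (-.008,-.006,-.004,-.002): print('held',dz,rad(c7,q7,.2466+dz,(.548,-.244)))
q=edge(c['img'])
for dz in (-.008,-.006,-.004,-.002): print('now',dz,rad(c,q,T[2]+dz,(.4955,.176)))
```

```text
eye-tcp z 0.142745814642421 [0.49400107 0.17632135 0.14734227]
[  248   117   132   131 11284]
bench (array([ 0.55014327, -0.2437588 ,  0.06898887]), np.int64(368), 461)
[  138   120   355   246 50457]
held -0.008 (array([ 0.54946998, -0.24074197,  0.07011733]), np.int64(628), 1150)
held -0.006 (array([ 0.54953981, -0.23973368,  0.06919175]), np.int64(628), 1150)
held -0.004 (array([ 0.54960965, -0.23872539,  0.06826616]), np.int64(628), 1150)
held -0.002 (array([ 0.54967948, -0.23771708,  0.06734056]), np.int64(628), 1150)
[  138   120   355   247 50314]
now -0.008 (array([0.49530688, 0.17510612, 0.0697583 ]), np.int64(627), 1146)
now -0.006 (array([0.49629669, 0.17486941, 0.06883196]), np.int64(627), 1146)
now -0.004 (array([0.4972865 , 0.1746327 , 0.06790561]), np.int64(627), 1146)
now -0.002 (array([0.49827633, 0.17439598, 0.06697925]), np.int64(628), 1146)
```

The last view shows the flat facing front inside the bore, with the shaft end nearly level with the hub top, perhaps 0 to 1.5 mm proud. I'll lift 0.6 mm, settle and hand in.

servo_tool(deltas=[0,0,-0.004,0,0,0,0,0,0,0,0,0,0,0,0,0,0,0,0,0,0,0,0,0,0,0,0,0])

```text
time: 21.28
tcp_pos: [0.4939, 0.1763, 0.1479]
eef_rot: [[0.973, -0.231, -0.0], [-0.231, -0.973, -0.0], [-0.0, 0.0, -1.0]]
force: [0.4, -0.4, -2.4]
grip_width: 0.344
gripper_force: 70.1
```

Run:
```python
from h import *
s=readout.sense();print(s['force'],s['tcp_pos'],yaw(),s['gripper_force'])
print(r.hand_in())
```

```text
[ 0.37930059 -0.4372052  -2.42460207] [0.49394399 0.1762832  0.14788725] -13.33706182268509 70.09578009601682
the job is handed in; nothing more can be done
None
```

The job is handed in at 21 s: the shaft's flat faces the front, and the disc is on the shaft with its screw over the flat and its hub top level with the shaft end to about 1 mm by my estimate. The gripper still holds the hub clear of the housing; the judge's verdict was not shown.

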